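# Clear the cover, lift it to the red mark and hold it

## Robot

A 6-joint arm with a two-finger parallel gripper is mounted at the origin on a cart in front of the work surface, level with it; the furniture and walls round the work are solid. World frame = base frame: x ahead of the robot, y to its left, z up, the work surface at z = 0. Lengths are in m, angles in rad, forces in N, time in s.
With the tool pointing down it reaches from about 0.375 to 0.9 m from the base axis. Payload 3.1 kg.
Tool frame: the origin (TCP) lies at the centre of the arm's flange, where the gripper is bolted on; the fingertips stand robot.tip_extent ahead of it and the grasp point (between the pads) lies 164 mm ahead of it (robot.tip_extent is the distance from the TCP to the fingertips, in m); z points along the fingers, y is the line along which they close (so a half turn about z gives the same grasp; the last joint's range is limited). The gripper opens to 87 mm and grips with 3 to 60 N. Pads are 19 mm wide; open, the fingers measure 117 mm over their backs; the gripper's body (75 mm by 190 mm) begins 51 mm behind the grasp point.
Start: joints at [-0.178, 0.527, 1.433, -0, 1.181, -0.178], TCP at [0.625, 0, 0.405] pointing down, gripper open.
Joint ranges: [-3.08, 3.08], [-0.75, 2.2], [0.22, 2.44], [-1.43, 4.57], [0, 2.65], [-2.85, 2.85]. Speed limits (rad/s): [2.79, 2.79, 3.14, 3.14, 3.14, 3.14].

## Interface

Orientations are given as a unit quaternion [x, y, z, w].
In Python, from rig import get_obs, camera, hand_in, cut_out, robot gives the robot as it stands.
- The arm moves only by the tool step_arm, never from a script. Its argument "rows" is a list of rows, each a list of 6 numbers: the shift along the world's x, y, z in m, then the turn, a rotation vector about the world's x, y, z in degrees. A call has 1 to 12 rows; each row shifts and turns the commanded pose from where the row before left it; what a row does not reach is not made up. A row lasts 1/8 s, in which the tool goes at most 62.5 mm and 10.7 degrees, less where a joint would pass 70% of its speed; a pose out of reach is approached as far as the arm can. A call is refused whole if a number of a shift passes 0.0625 or a number of a turn 10.7, either way. A call with a gripper value outside its range is refused whole. "jaw" is the finger opening in m, from 0 to 0.087, set as the call begins (left out, the last holds). The fingers move at their own pace and stop on an object; "squeeze" is the grip in N (left out, the last holds). Time passes only in rows, so rows that do not move let the fingers close. It gives the time, the measured TCP pose, the force, the opening and the grip force at its end, in the units of the state.
- get_obs(): the state, without advancing time (a new reading comes with each control period).
- camera(name): name is "scene" or "side" or "wrist"; returns a dict with "pixels" (420x560x3 uint8, blue, green, red), "depth" (420x560 float32, m along the optical axis (not along the pixel's ray), 0 where there is no reading), "fov_y" (degrees; the focal length in pixels is half the picture's height over the tangent of half this angle, whatever the lens; pixels are square), "cx", "cy" (the principal point, pixels), "extrinsics" (4x4, takes a point from camera to world coordinates); the wrist camera has in their place "mount" (4x4, takes a point from camera to tool coordinates, whose origin is the TCP and whose axes are the flange's). Camera axes: x right, y up, looking along -z (the intrinsics and any distortion apply to the point x, -y, -z); pixel columns grow to the right and rows downward; lengths in m; the calibration is good to about 2 mm. The wrist camera is an equidistant fisheye: a pixel r from the principal point sees the ray r / f radians off the axis. A picture is of the moment at which its call begins: read the wrist's pose just before it.
- hand_in(): hands the job in; it is judged then, once.
Trained networks look in the newest picture that a camera, given by its name, has taken for a name from the list of things; names that differ only in an ending like _2 or _b are one class to them, and where a whole thing is asked for, a point or a joint stands for the part that bears it (a point fixed in the world has none). Each returns a list of dicts, best first, with "confidence" (0 to 1); they miss things now and then, are a little off and sometimes report something else, mostly with a low value. They report only what shows in the picture. A call takes as long as a camera call.
- cut_out(label, camera): "region" (420x560 bool, what is visible of it) and "extent" ([centre column, centre row, width, height] in pixels, round what is visible of it).
The state is a dict: "time": time; "q": joint angles; "joint_velocities": joint speeds; "joint_torque": joint torques, N m; "position": TCP position; "tool_rot": TCP orientation; "ft_force": force on the tool from outside, world axes, zero at the start; "moment": the same for the moment, N m; "grip_width": finger opening in m; "grip_force": force on a finger pad.
Only numpy, scipy, OpenCV 4.12 (cv2) and the standard library are available. Lean on these libraries where they do the work, as an engineer would, in place of code of your own. Each camera call takes 0.05 s, during which the arm holds its last target. There are 200 camera calls.

## Task

An orange-handled pin spanner has been left lying on the sprung cover of the instrument box. First hang the spanner by its eye on the sloping peg of the stand, so that it hangs freely; then lift the cover by its bar handle until its yellow pointer stands at the red mark on the quadrant, and finish while still gripping the handle and holding the cover there, because the spring would shut it. Do not open the cover before the spanner hangs, do not shift the red mark, and leave the jar, the chuck, and the jaw block where they are.

Things in the scene. Friction and masses are not known exactly. Their poses are not given: they have to be found in the camera images.
- box: fixed grey instrument box, 180 (x) x 200 (y) x 80 mm high, origin under its centre; front faces its -x. The blue cover closes it; top of the closed cover (black rubber mat) 92.5 mm above the bench. On its left (+y) wall, 113 mm from the centre, stands an upright white quadrant arc (radius 155 to 169 mm about the hinge line, up to about 245 mm above the bench), held by two flat spokes
- box_hinge (a point): middle of the hinge line, which runs along the box's y at its rear, 85 mm behind the centre and 85 mm above the bench. A fixed bench vice stands between box and stand, nearer the robot; a wall shelf on brackets hangs high over the rear of the bench behind the box: keep the wrist clear of it
- cover (a joint): angle of the cover about the hinge line, rad: 0 closed (as at the start), growing as the front edge rises, stop at 1.35. A spring and the weight pull it shut: about 4 N at the handle when closed, 6 N at the marked angles; let go, it falls shut
- cover_handle (a point): middle of the round steel bar handle, 12 mm thick and 100 mm long, along the box's y, near the front edge of the cover; it stands on two posts 46 mm either side of this point. The point lies 152 mm in front of the hinge line and 42 mm above it when closed, and turns with the cover about the hinge line; 35 mm between bar centre and cover
- cover_pointer (a point): tip of the small yellow pointer on the left edge of the cover, 150 mm from the hinge line, 113 mm to the left of the box's centre; it runs along the quadrant as the cover rises
- mark_tip (a point): inner tip of the red mark clamped to the quadrant, 150 mm from the hinge line in the same plane as the pointer; the pointer tip meets this point when the cover is at the marked angle
- mark (a joint): angle of the red mark about the hinge line, rad, counted like the cover's angle: the cover is right when both are equal. Set anew for each job, between 0.5 and 0.85; stiff, to be left alone
- spanner: loose pin spanner, 0.1 to 0.2 kg, lying flat on the cover behind the handle, eye to the box's right. Origin under the middle of its orange grip; its x axis points along it to the eye. Grip 86 long x 18 wide x 14 mm high; the fork end reaches 75 mm behind the origin
- spanner_eye (a point): centre of the spanner's round eye: steel ring, bore 28 mm, outside 42 mm, 6 mm thick, 82 mm from the origin along x, 7 mm above the underside; bore along the spanner's z
- stand: fixed tool stand, base 100 x 80 x 10 mm, origin under its centre, round post 16 mm thick and 175 mm high standing 20 mm behind (+x of) the centre; a brass peg 8 mm thick slopes from the top of the post at 45 degrees up and forward (its -x)
- peg_tip (a point): upper free end of the brass peg, 210 mm above the bench
- peg_root (a point): point on the peg's axis near its lower end where it leaves the post, 48 mm from the tip
- jar: paste jar with red cap, 59 mm across, 118 mm high, origin under its centre; to be left alone
- chuck: dark collet chuck lying on the bench, 86 x 69 x 69 mm, origin under its centre; to be left alone
- jaw_block: black steel jaw block, 40 x 75 x 30 mm, origin under its centre; to be left alone

How it is judged:
On the way, in this order (a step that is already met when the one before it is completed fails the run):
1. the spanner hangs still by its eye on the peg, let go, with the cover still shut (distance between spanner_eye and peg_root below 0.045 m and angle between spanner's own x axis and vertical below 0.6 rad and contact force between spanner and stand above 0.4 N and contact force between spanner and the arm below 0.1 N and contact force between spanner and the fingers below 0.1 N and linear speed of spanner below 0.05 m/s and value of joint cover below 0.1 rad), for 0.3 s.
2. the cover is lifted until its pointer stands at the red mark (distance between cover_pointer and mark_tip below 0.011 m and contact force between cover and the fingers above 1 N), for 0.3 s.
At the end, for the whole second after the job is handed in: Fingers hold the cover at rest (under 0.08 rad/s, 1 N or more) with its pointer tip within 11 mm of the red mark's tip (about 4 degrees); the spanner hangs still on the peg, untouched: eye centre within 45 mm of the peg's root, long axis within 0.6 rad of upright, eye uppermost (all of step 2 and velocity of joint cover between -0.08 and 0.08 rad/s and contact force between cover and spanner below 0.1 N and distance between spanner_eye and peg_root below 0.045 m and angle between spanner's own x axis and vertical below 0.6 rad and contact force between spanner and stand above 0.4 N and contact force between spanner and the arm below 0.1 N and linear speed of spanner below 0.05 m/s); the arm keeps its last pose, push and grip.
It fails at once if the cover was opened before the spanner hung on the peg (value of joint cover above 0.15 rad and distance between spanner_eye and peg_root above 0.06 m).
It fails at once if the red mark was shifted (distance of mark_tip from where it was at the start of the episode above 0.006 m).
It fails at once if the jar was disturbed (distance of jar from where it was at the start of the episode above 0.02 m).
It fails at once if the chuck was disturbed (distance of chuck from where it was at the start of the episode above 0.02 m).
It fails at once if the jaw block was disturbed (distance of jaw_block from where it was at the start of the episode above 0.02 m).
It also fails if it takes over 67 s, if anything falls off the work surface, if the arm or the gripper's body presses on something with over 40 N, if the wrist force passes 120 N, or if a joint passes its speed limit or range.

## Working session

There is one attempt and no reset: what is moved stays moved. The work goes in short steps, Python scripts to look and compute and a tool call to move; the robot and the scene stay as the last step left them, time stands still between calls to the robot, and variables do not carry over. Pictures are saved under pics/ and viewed, at most 10 in all, crops included, and the job is handed in when it is done.

Besides the shell and the picture viewer there is one more tool, called after "Emit:" as a command line: name --pt "numbers of a row" for each row, then --argument value for the rest. step_arm: Moves the arm, as the interface text tells. Its arguments: {"type":"object","properties":{"rows":{"type":"array"},"jaw":{"type":"number"},"squeeze":{"type":"number"}},"required":["rows"]}

```bash
ls; mkdir -p pics; cat > h.py <<'E'
import numpy as np, cv2
from rig import get_obs, camera, hand_in, cut_out, robot
from scipy.spatial.transform import Rotation as R
def pts(c):
    "world point of each pixel (fixed cameras)"
    d=c["depth"]; h,w=d.shape; f=h/2/np.tan(np.radians(c["fov_y"])/2)
    v,u=np.mgrid[0:h,0:w]
    P=np.stack([(u-c["cx"])/f*d,-(v-c["cy"])/f*d,-d,np.ones_like(d)],-1)
    W=P@np.array(c["extrinsics"]).T
    W=W[...,:3]; W[d==0]=np.nan
    return W
E
python3 - <<'E'
from h import *
print(get_obs(), robot)
for n in("scene","side"):
    c=camera(n); cv2.imwrite(f"pics/{n}0.png",c["pixels"]); W=pts(c); np.save(n+"0.npy",W)
    print(n,np.round(np.array(c["extrinsics"]),3).tolist(),c["fov_y"],[k for k in c])
    for l in("box","cover_handle","cover_pointer","mark","spanner","spanner_eye","stand","peg_tip","jar","chuck","jaw_block"):
        for r in cut_out(l,n)[:2]:
            m=r["region"]; p=W[m]; p=p[~np.isnan(p[:,0])]
            if len(p): print(l,round(r["confidence"],2),np.round(r["extent"]),m.sum(),np.round(np.median(p,0),3),np.round(np.percentile(p,2,0),3),np.round(np.percentile(p,98,0),3))
E
```

```text
pics
{'time': 0.0, 'q': array([-1.78506823e-01,  5.28464256e-01,  1.43389579e+00, -1.00512820e-05,
        1.18138786e+00, -1.78519272e-01]), 'joint_velocities': array([ 0.00104292,  0.00077167, -0.00075878, -0.00256448,  0.00086825,
       -0.00040159]), 'joint_torque': array([-5.45745443e-04, -4.40045428e+01, -1.76593530e+01,  6.32597599e-02,
        5.83207863e-02, -1.53719384e-04]), 'position': array([6.24658644e-01, 8.56245768e-05, 4.03774455e-01]), 'tool_rot': array([ 7.07100617e-01,  7.07112125e-01, -6.18400953e-04, -8.82543557e-04]), 'ft_force': array([ 0.10972627,  0.90830352, -0.13090526]), 'moment': array([ 0.04876844,  0.04192199, -0.01350516]), 'grip_force': 0.0, 'grip_width': 0.08689963457205781} <Robot object at 0x7fe3dad5be00>
scene [[0.444, 0.683, -0.58, -0.178], [-0.896, 0.341, -0.285, -0.423], [0.003, 0.646, 0.763, 1.131], [0.0, 0.0, 0.0, 1.0]] 46.81100220645826 ['pixels', 'depth', 'fov_y', 'cx', 'cy', 'extrinsics']
box 0.65 [348. 265. 104. 127.] 6067 [ 0.49  -0.281  0.093] [ 0.424 -0.385  0.007] [ 0.62  -0.16   0.179]
cover_handle 0.62 [351. 272. 104.  87.] 4
[... 1895 characters left out ...]
 671 [0.632 0.19  0.012] [0.575 0.149 0.   ] [0.666 0.335 0.157]
peg_tip 0.52 [253. 301. 107. 160.] 9488 [ 0.522 -0.316  0.093] [ 0.429 -0.394  0.007] [ 0.621 -0.162  0.214]
jar 0.65 [304. 236.  18.  50.] 885 [ 0.646 -0.047  0.079] [ 0.62  -0.056  0.005] [ 0.675 -0.009  0.12 ]
jar 0.29 [253. 313.  97.  92.] 6019 [ 0.515 -0.303  0.094] [ 0.433 -0.386  0.089] [ 0.613 -0.184  0.132]
chuck 0.67 [338. 287.  47.  30.] 907 [ 0.718 -0.201  0.055] [ 0.676 -0.221  0.02 ] [ 0.76  -0.162  0.071]
jaw_block 0.67 [250. 313. 100.  93.] 6203 [ 0.516 -0.302  0.094] [ 0.432 -0.386  0.088] [ 0.614 -0.184  0.132]
jaw_block 0.58 [244. 178.  10.  20.] 174 [0.478 0.325 0.03 ] [0.455 0.296 0.006] [0.492 0.369 0.033]
```

```bash
python3 - <<'E'
import cv2
a=cv2.imread("pics/scene0.png")[110:350,100:440]; cv2.imwrite("pics/a.png",cv2.resize(a,(790,558),interpolation=2))
a=cv2.imread("pics/side0.png")[130:400,170:410]; cv2.imwrite("pics/b.png",cv2.resize(a,(533,600),interpolation=2))
E
```

```text
(no output)
```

View pics/a.png

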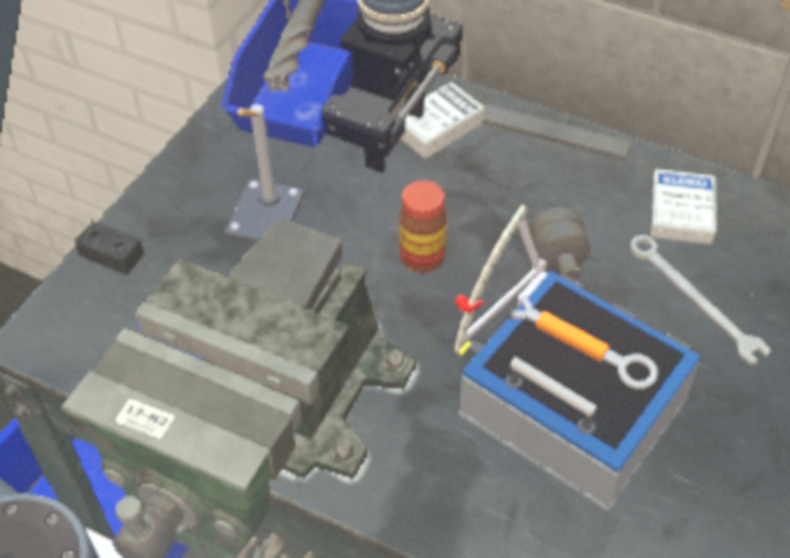

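View pics/b.png

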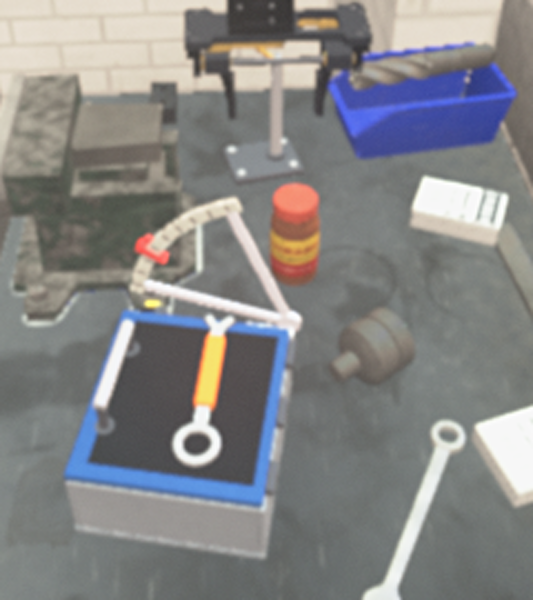

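The scene view shows the spanner on the cover (crop ~570,335) with its eye at (637,370), the pointer at (463,347), the mark at (467,302) and the peg at (240,112). The side view agrees with this. Next I measure.

```bash
python3 - <<'E'
from h import *
print(robot.tip_extent)
for n in("scene","side"):
    W=np.load(n+"0.npy"); im=cv2.imread(f"pics/{n}0.png"); hsv=cv2.cvtColor(im,cv2.COLOR_BGR2HSV).astype(int)
    H,S,V=hsv[...,0],hsv[...,1],hsv[...,2]; X,Y,Z=W[...,0],W[...,1],W[...,2]
    inb=(X>.41)&(X<.64)&(Y>-.41)&(Y<-.13)
    def st(t,m):
        p=W[m]; print(n,t,m.sum(),"med",np.round(np.median(p,0),4),"lo",np.round(np.percentile(p,3,0),4),"hi",np.round(np.percentile(p,97,0),4)) if m.any() else print(t,"none")
        return p
    o=st("orange",inb&(H>6)&(H<20)&(S>150)&(V>120)&(Z<.13))
    c=o[:,:2].mean(0); d=np.linalg.svd(o[:,:2]-c)[2][0]; print("c",c,"dir",d)
    ring=st("ring",inb&(S<60)&(V>110)&(Z>.09)&(Z<.115)&(Y<-.31)&(Y>-.38)&(X>.48)&(X<.6))
    st("handle",inb&(Z>.118)&(Z<.14)&(X<.5)&(Y<-.19))
    b=st("bluecover",inb&(H>100)&(H<120)&(S>150)&(Z<.11)&(Z>.08))
    q=cv2.minAreaRect((b[:,:2]*1000).astype(np.float32)); print("cover rect",q)
    st("red",inb&((H<6)|(H>172))&(S>150)&(Z>.1))
    st("yellow",inb&(H>22)&(H<36)&(S>120)&(Z<.13))
    ins=(X>.5)&(X<.72)&(Y>.1)&(Y<.3)
    st("base",ins&(Z>.005)&(Z<.02)); st("post",ins&(Z>.04)&(Z<.16)&(X>.6)); 
    pg=ins&(Z>.165)&(Z<.24); p=st("peg",pg); print(np.argwhere(pg).min(0),np.argwhere(pg).max(0))
    st("pegbrass",ins&(Z>.15)&(Z<.24)&(H>10)&(H<30)&(S>90))
    # vice heights
    for x0 in np.arange(.25,.65,.05):
        print(x0.round(2),[round(float(np.nanmax(np.where((X>=x0)&(X<x0+.05)&(Y>=y0)&(Y<y0+.05),Z,-1))),2) for y0 in np.arange(-.1,.35,.05)]) if n=="scene" else 0
E
```

```text
0.1822
scene orange 141 med [ 0.5449 -0.2603  0.1049] lo [ 0.5369 -0.2983  0.0934] hi [ 0.5623 -0.2206  0.1098]
c [ 0.54633941 -0.26040564] dir [-0.13785714 -0.99045212]
scene ring 198 med [ 0.5392 -0.3375  0.1012] lo [ 0.5197 -0.3592  0.0919] hi [ 0.5607 -0.313   0.1061]
scene handle 213 med [ 0.4593 -0.2704  0.1315] lo [ 0.4491 -0.3152  0.1237] hi [ 0.4724 -0.2215  0.1366]
scene bluecover 40 med [ 0.4579 -0.3599  0.093 ] lo [ 0.4273 -0.3841  0.0896] hi [ 0.571  -0.2094  0.0969]
cover rect ((468.6622009277344, -308.8849792480469), (122.56353759765625, 232.52528381347656), 27.346534729003906)
scene red 33 med [ 0.486  -0.1537  0.1744] lo [ 0.4797 -0.1644  0.165 ] hi [ 0.497  -0.1451  0.1804]
scene yellow 11 med [ 0.4931 -0.154   0.0861] lo [ 0.4858 -0.1574 -0.0017] hi [ 0.5431 -0.1328  0.0914]
scene base 688 med [0.6232 0.2019 0.0106] lo [0.5222 0.1418 0.0052] hi [0.7017 0.2826 0.0169]
scene post 151 med [0.6368 0.1949 0.1024] lo [0.6324 0.1909 0.0436] hi [0.6458 0.2042 0.1557]
scene peg 46 med [0.6331 0.1926 0.1798] lo [0.5966 0.1868 0.1669] hi [0.6478 0.2046 0.215 ]
[155 202] [160 
[... 1060 characters left out ...]
t ((523.775634765625, -284.7325439453125), (191.23699951171875, 172.02691650390625), 78.65652465820312)
side red 25 med [ 0.4854 -0.1638  0.1719] lo [ 0.4789 -0.1662  0.1604] hi [ 0.5005 -0.1502  0.1771]
side yellow 185 med [ 0.5477 -0.2613  0.1063] lo [ 0.5393 -0.2962  0.104 ] hi [ 0.5575 -0.2228  0.1086]
side base 492 med [0.6148 0.1834 0.0107] lo [0.5658 0.1452 0.0061] hi [0.6669 0.2276 0.018 ]
side post 164 med [0.6381 0.191  0.1028] lo [0.6321 0.1871 0.0443] hi [0.6448 0.1956 0.1566]
side peg 28 med [0.6261 0.1911 0.181 ] lo [0.6137 0.1863 0.166 ] hi [0.6417 0.201  0.1929]
[152 285] [159 296]
side pegbrass 12 med [0.623  0.1898 0.1871] lo [0.6153 0.187  0.1793] hi [0.628  0.1924 0.1924]
```

Emit:
step_arm --pt "0 0 0.06 0 0 0" --pt "-0.016 -0.052 0 0 0 -3.5" --pt "-0.016 -0.052 0 0 0 -3.5" --pt "-0.016 -0.052 0 0 0 0" --pt "-0.016 -0.052 0 0 0 0" --pt "-0.016 -0.052 0 0 0 0" --pt "0 0 -0.05 0 0 0" --pt "0 0 -0.04 0 0 0" --pt "0 0 -0.02 0 0 0" --pt "0 0 0 0 0 0" --jaw 0.06

```text
time: 2.45
position: [0.5445, -0.2598, 0.3529]
tool_rot: [0.749, 0.663, -0.0, -0.002]
ft_force: [-1.2, 0.2, -0.2]
grip_width: 0.0603
grip_force: 0.0
```

```bash
python3 - <<'E'
from h import *
o=get_obs(); print(o["time"],o["position"],R.from_quat(o["tool_rot"]).as_matrix().round(3).tolist())
c=camera("wrist"); cv2.imwrite("pics/w1.png",c["pixels"]); print(np.round(c["mount"],3).tolist(),c["fov_y"],c["cx"],c["cy"])
# box yaw
for n in("scene","side"):
    W=np.load(n+"0.npy"); X,Y,Z=np.moveaxis(W,-1,0)
    p=W[(Z>.122)&(Z<.14)&(X<.48)&(X>.43)&(Y<-.2)&(Y>-.34)][:,:2]; print("handle dir",np.linalg.svd(p-p.mean(0))[2][0],p.mean(0))
    q=W[(Z>.12)&(Z<.25)&(X>.44)&(X<.66)&(Y<-.13)&(Y>-.19)][:,:2]; print("quad dir",np.linalg.svd(q-q.mean(0))[2][0],q.mean(0),len(q))
    P=W[(Z>.085)&(Z<.097)&(X>.41)&(X<.66)&(Y<-.17)&(Y>-.41)][:,:2]; print(cv2.minAreaRect((P*1000).astype(np.float32)))
E
```

```text
2.45 [ 0.54446242 -0.25978954  0.3529491 ] [[0.122, 0.993, -0.004], [0.993, -0.122, 0.003], [0.002, -0.004, -1.0]]
[[0.001, 0.959, 0.285, 0.079], [1.0, -0.001, -0.0, 0.0], [0.0, 0.285, -0.959, 0.021], [0.0, 0.0, 0.0, 1.0]] 65.70646984690485 278.2382987971966 210.68906132304613
handle dir [0.18720723 0.98232044] [ 0.4597738  -0.26923067]
quad dir [-0.97966914  0.20061999] [ 0.53081782 -0.16640067] 329
((531.6715087890625, -273.5213317871094), (215.4044647216797, 191.36094665527344), 79.3885269165039)
handle dir [-0.19176012 -0.98144183] [ 0.45921769 -0.27484997]
quad dir [-0.98147769  0.19157648] [ 0.54057276 -0.17108766] 659
((529.0150146484375, -275.203125), (217.114501953125, 187.15660095214844), 78.78981018066406)
```

View pics/w1.png

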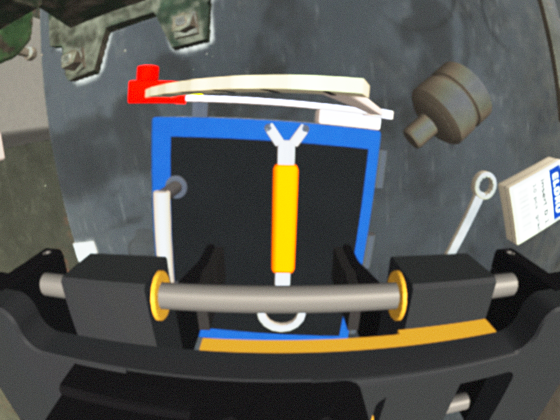

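The wrist view shows the orange grip (col ~285) between the fingers and aligned with them. Descending to grasp.

Emit:
step_arm --pt "0 0 -0.045 0 0 0" --pt "0 0 -0.02 0 0 0" --pt "0 0 -0.0105 0 0 0" --pt "0 0 0 0 0 0" --pt "0 0 0 0 0 0"

```text
time: 3.12
position: [0.5455, -0.2603, 0.2806]
tool_rot: [0.749, 0.663, 0.0, 0.001]
ft_force: [0.2, -0.5, -0.5]
grip_width: 0.0601
grip_force: 0.0
```

Emit:
step_arm --pt "0 0 0 0 0 0" --pt "0 0 0 0 0 0" --pt "0 0 0 0 0 0" --pt "0 0 0 0 0 0" --pt "0 0 0 0 0 0" --pt "0 0 0 0 0 0" --jaw 0.005 --squeeze 30

```text
time: 3.88
position: [0.5451, -0.26, 0.2792]
tool_rot: [0.749, 0.663, 0.0, 0.0]
ft_force: [0.3, 1.0, 0.1]
grip_width: 0.0173
grip_force: 30.0
```

Emit:
step_arm --pt "0 0 0.03 0 0 0" --pt "0 0 0.055 0 0 0" --pt "0 0 0.06 0 0 0" --pt "0 0 0.055 0 0 0" --pt "0 0 0 0 0 0"

```text
time: 4.5
position: [0.5456, -0.2603, 0.4846]
tool_rot: [0.749, 0.663, 0.001, 0.006]
ft_force: [0.2, -0.2, -1.6]
grip_width: 0.018
grip_force: 30.0
```

```bash
cat > stand.py <<'E'
from h import *
import sys
print(get_obs()["grip_width"],get_obs()["time"])
for n in sys.argv[2:]:
    c=camera(n); im=c["pixels"]; cv2.imwrite(f"pics/{n}_{sys.argv[1]}.png",im); W=pts(c); np.save(n+sys.argv[1]+".npy",W); X,Y,Z=np.moveaxis(W,-1,0)
    ins=(X>.54)&(X<.70)&(Y>.12)&(Y<.27)
    b=W[ins&(Z>.006)&(Z<.016)]
    print(n,"base",len(b),cv2.minAreaRect((b[:,:2]*1000).astype(np.float32)),np.median(b[:,2]))
    for z in (.05,.08,.11,.14): 
        p=W[ins&(abs(Z-z)<.02)&(X>.6)]; print("post",z,np.round(np.median(p,0),4),len(p))
    m=ins&(Z>.165)&(Z<.235); 
    for (v,u) in np.argwhere(m): print(v,u,np.round(W[v,u],3),im[v,u])
E
python3 stand.py 1 scene
```

```text
0.017956635279119938 4.5
scene base 498 ((620.9796752929688, 194.0692138671875), (144.03384399414062, 156.78041076660156), 87.60740661621094) 0.011264341997101246
post 0.05 [0.6369 0.1951 0.0485] 49
post 0.08 [0.6365 0.1945 0.0796] 51
post 0.11 [0.6369 0.1945 0.1083] 51
post 0.14 [0.6365 0.1942 0.1425] 56
155 208 [0.642 0.205 0.178] [218 171 161]
155 209 [0.644 0.203 0.177] [244 210 203]
155 210 [0.646 0.201 0.177] [247 219 213]
155 211 [0.649 0.2   0.174] [246 215 209]
156 203 [0.6   0.19  0.216] [180 148 161]
156 208 [0.639 0.203 0.178] [234 212 209]
156 209 [0.64  0.201 0.178] [248 233 230]
156 210 [0.646 0.201 0.173] [251 237 234]
156 211 [0.644 0.196 0.177] [250 235 231]
156 212 [0.645 0.194 0.177] [236 215 210]
157 202 [0.593 0.189 0.219] [201 162 184]
157 203 [0.599 0.19  0.213] [167 195 224]
157 204 [0.599 0.186 0.215] [151 182 213]
157 205 [0.604 0.187 0.21 ] [129 159 189]
157 206 [0.61  0.188 0.205] [129 157 186]
157 207 [0.618 0.191 0.197] [163 169 195]
157 208 [0.626 0.194 0.189] [196 203 225]
157 209 [0.635 0.197 0.179] [211 219 233]
157 210 [0.637 0.195 0.179] [222 228 
[... 480 characters left out ...]
8 0.193 0.175] [198 199 204]
158 212 [0.644 0.194 0.17 ] [187 184 186]
159 204 [0.602 0.19  0.203] [119 134 162]
159 205 [0.604 0.188 0.202] [105 124 148]
159 206 [0.61  0.189 0.197] [101 121 146]
159 207 [0.618 0.192 0.188] [103 122 147]
159 208 [0.62  0.191 0.187] [ 99 131 159]
159 209 [0.633 0.196 0.174] [104 139 166]
159 210 [0.635 0.195 0.173] [121 149 171]
159 211 [0.637 0.193 0.172] [158 167 177]
159 212 [0.642 0.193 0.167] [161 160 167]
160 209 [0.634 0.198 0.168] [146 156 171]
160 210 [0.637 0.197 0.167] [147 159 172]
160 211 [0.634 0.191 0.171] [155 163 173]
160 212 [0.64  0.192 0.166] [158 159 166]
161 209 [0.633 0.198 0.165] [162 166 175]
161 210 [0.633 0.194 0.167] [162 168 177]
```

```bash
python3 - <<'E'
from h import *
W=np.load("scene1.npy"); X,Y,Z=np.moveaxis(W,-1,0)
ys=np.arange(-.1,.3,.025); print("y",ys.round(3))
for x0 in np.arange(.2,.6,.025):
    print(x0.round(3),[int(1000*np.nanmax(np.where((X>=x0)&(X<x0+.025)&(Y>=y0)&(Y<y0+.025)&(Z<.4),Z,-.001))) for y0 in ys])
b=W[(X>.54)&(X<.7)&(Y>.13)&(Y<.26)&(Z>.008)&(Z<.014)]
im=cv2.imread("pics/scene_1.png")[120:260,130:290]; cv2.imwrite("pics/c.png",cv2.resize(im,None,fx=4,fy=4,interpolation=2))
E
```

```text
y [-0.1   -0.075 -0.05  -0.025 -0.     0.025  0.05   0.075  0.1    0.125
  0.15   0.175  0.2    0.225  0.25   0.275]
0.2 [-1, 204, 204, 204, 204, 207, 396, 204, 203, 202, -1, -1, -1, -1, -1, -1]
0.225 [-1, 202, 203, 204, 203, 204, 203, 204, 202, 202, -1, -1, -1, -1, -1, -1]
0.25 [-1, 201, 202, 202, 205, 201, 201, 202, 203, 204, -1, -1, -1, -1, -1, -1]
0.275 [7, 203, 203, 204, 202, 205, 203, 204, 204, 203, -1, -1, -1, -1, 7, 4]
0.3 [5, 203, 203, 203, 205, 204, 204, 205, 206, 202, -1, -1, -1, -1, 5, 7]
0.325 [41, 203, 202, 201, 200, 200, 201, 200, 201, 200, -1, -1, -1, -1, 5, 6]
0.35 [36, 199, 201, 199, 199, 199, 200, 201, 201, 200, -1, -1, -1, -1, 7, 7]
0.375 [8, 198, 203, 200, 201, 200, 200, 200, 200, 199, 4, 4, 1, 6, 7, 5]
0.4 [6, 20, 51, 190, 192, 193, 193, 191, -1, -1, -1, -1, -1, 0, 7, 7]
0.425 [6, 21, 49, 192, 192, 192, 191, 191, -1, -1, -1, -1, -1, -1, 4, 6]
0.45 [43, 42, 76, 192, 192, 191, 190, 189, -1, -1, -1, -1, -1, -1, 8, 39]
0.475 [41, 40, 81, 190, 191, 191, 193, 189, -1, -1, -1, -1, -1, -1, 6, 32]
0.5 [13, 17, 69, 135, 135, -1, -1, -1, -1, -1, -1, 6, 7, 6, 7, 6]
0.525 [6, 8, 19, 17, -1, -1, -1, -1, -1, -1, -1, 5, 8, 8, 8, 8]
0.55 [6, 9, 5, 8, 6, -1, -1, -1, -1, -1, -1, 12, 16, 6, 5, 5]
0.575 [7, 7, 7, 6, 7, 1, 6, -1, -1, -1, 17, 218, 16, 13, 8, 7]
```

View pics/c.png

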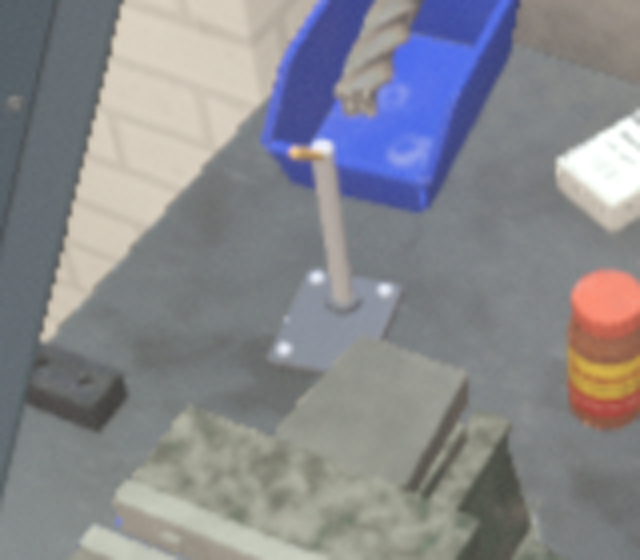

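The view shows the stand's post and the peg tip at crop (293,152). The vice block's top (z ≈ 0.19) reaches x ≈ 0.5, so I will come in with only 25° of pitch.

Emit:
step_arm --pt "-0.0126 0.0444 0 0 0 8" --pt "-0.0126 0.0444 0 0 0 8" --pt "-0.0126 0.0444 0 0 0 8" --pt "-0.0126 0.0444 0 0 0 8" --pt "-0.0126 0.0444 0 0 0 8" --pt "-0.0126 0.0444 0 0 0 8" --pt "-0.0126 0.0444 0 0 0 8" --pt "-0.0126 0.0444 0 0 0 8" --pt "-0.0126 0.0444 0 0 0 8" --pt "-0.0126 0.0444 0 0 0 8" --pt "0 0 0 0 0 8" --pt "0 0 0 0 0 9"

```text
time: 6.05
position: [0.4178, 0.1847, 0.4768]
tool_rot: [-0.004, 1.0, -0.001, -0.003]
ft_force: [0.4, 1.4, -0.1]
grip_width: 0.0176
grip_force: 30.0
```

Emit:
step_arm --pt "0 0 -0.02 0 -6 0" --pt "0 0 -0.02 0 -6 0" --pt "0 0 -0.02 0 -6 0" --pt "0 0 -0.02 0 -7 0" --pt "0 0 0 0 0 0" --pt "0 0 0 0 0 0"

```text
time: 6.8
position: [0.4189, 0.184, 0.3987]
tool_rot: [0.0, 0.977, -0.0, 0.215]
ft_force: [-0.5, 0.2, -1.1]
grip_width: 0.0177
grip_force: 30.0
```

```bash
python3 - <<'E'
from h import *
o=get_obs(); M=R.from_quat(o["tool_rot"]).as_matrix(); p=np.array(o["position"]); print(p,M.round(3).tolist(),o["q"].round(2))
print("predicted eye",p+.18*M[:,2]-.081*M[:,0])
c=camera("side"); W=pts(c); np.save("side2.npy",W); im=c["pixels"]
cv2.imwrite("pics/side2.png",cv2.resize(im[100:260,200:400],None,fx=3.9,fy=3.7,interpolation=2))
X,Y,Z=np.moveaxis(W,-1,0)
for r in cut_out("spanner","side")[:2]:
    q=W[r["region"]]; print(r["confidence"],r["extent"],np.nanmedian(q,0))
E
```

```text
[0.41889685 0.18399033 0.39874243] [[-0.908, 0.0, 0.419], [-0.0, 1.0, -0.001], [-0.419, -0.001, -0.908]] [ 0.19  0.27  1.96 -0.17  0.49 -1.25]
predicted eye [0.56791837 0.18389382 0.26930681]
0.66 [247.3, 141.9, 54.2, 27.4] [0.52275086 0.17668661 0.24740417]
```

View pics/side2.png

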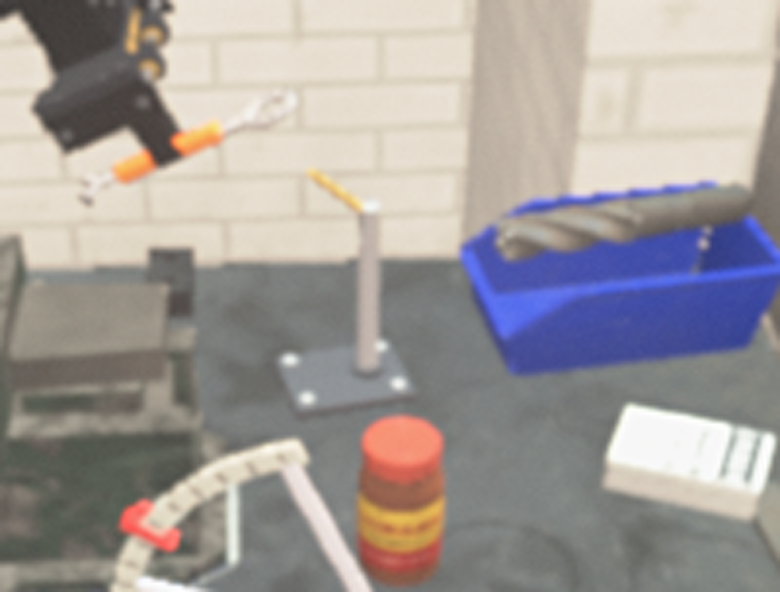

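The side view shows the spanner at about 25° with its eye at crop (270,110). The peg runs from tip (312,172) to root (362,205).

```bash
python3 - <<'E'
from h import *
c=camera("side"); W=pts(c); r=cut_out("spanner","side")[0]["region"]; X,Y,Z=np.moveaxis(W,-1,0)
m=(X>.54)&(X<.61)&(Y>.13)&(Y<.24)&(Z>.23)&(Z<.30)
p=W[m]; print("ring",m.sum(),p.mean(0),p.min(0),p.max(0), "px",np.argwhere(m).mean(0),np.argwhere(m).min(0),np.argwhere(m).max(0))
g=(X>.57)&(X<.66)&(Y>.15)&(Y<.24)&(Z>.172)&(Z<.225)
for v,u in np.argwhere(g): print(v,u,W[v,u].round(3))
b=W[(X>.54)&(X<.70)&(Y>.12)&(Y<.27)&(Z>.004)&(Z<.016)]; 
for z in(.05,.1,.14):
    q=W[(X>.6)&(X<.67)&(Y>.15)&(Y<.24)&(abs(Z-z)<.02)]; print(z,np.median(q,0),q.min(0),q.max(0))
# project predicted eye, tip
E=np.linalg.inv(c["extrinsics"]);f=210/np.tan(np.radians(c["fov_y"])/2)
for t in([.568,.184,.2693],[.597,.1895,.211],[.630,.196,.176],[.640,.198,.175],[.640,.198,.01]):
    k=E@np.r_[t,1]; print(t,"u,v",c["cx"]-f*k[0]/k[2],c["cy"]+f*k[1]/k[2])
E
```

```text
ring 89 [0.56651983 0.17948564 0.27100137] [0.54232492 0.15985206 0.25788682] [0.58710103 0.20065935 0.28232535] px [129.23595506 268.59550562] [124 260] [134 276]
146 279 [0.594 0.183 0.215]
146 280 [0.597 0.185 0.215]
146 281 [0.6   0.193 0.21 ]
147 279 [0.594 0.184 0.212]
147 280 [0.597 0.179 0.214]
147 281 [0.6   0.188 0.209]
147 282 [0.603 0.187 0.21 ]
148 280 [0.597 0.189 0.206]
148 281 [0.6   0.184 0.208]
148 282 [0.603 0.187 0.207]
148 283 [0.606 0.185 0.207]
149 281 [0.6   0.186 0.204]
149 282 [0.603 0.189 0.202]
149 283 [0.606 0.184 0.205]
149 284 [0.608 0.184 0.205]
149 285 [0.612 0.193 0.199]
150 282 [0.603 0.19  0.198]
150 283 [0.606 0.185 0.201]
150 284 [0.609 0.187 0.2  ]
150 285 [0.611 0.187 0.2  ]
150 286 [0.614 0.189 0.199]
151 284 [0.608 0.185 0.198]
151 285 [0.611 0.185 0.197]
151 286 [0.614 0.191 0.194]
151 287 [0.617 0.191 0.194]
152 285 [0.612 0.192 0.19 ]
152 286 [0.614 0.186 0.193]
152 287 [0.617 0.19  0.191]
152 288 [0.62  0.192 0.19 ]
152 289 [0.623 0.195 0.188]
153 286 [0.614 0.193 0.186]
153 287 [0.617 0.191 0.187]
153 288 [0.62  0.19  0.188]
153 289 [0.6
[... 713 characters left out ...]
3]
157 295 [0.64  0.188 0.175]
157 296 [0.643 0.189 0.174]
0.05 [0.63852219 0.19139771 0.05121493] [0.63223558 0.1877791  0.03086573] [0.64501157 0.1955955  0.06986817]
0.1 [0.6382457  0.19172846 0.10194426] [0.63202275 0.1866604  0.08233873] [0.64458597 0.19674357 0.11978742]
0.14 [0.63776195 0.19082336 0.1399327 ] [0.63200708 0.18614636 0.12076815] [0.64435033 0.19779465 0.15985752]
[0.568, 0.184, 0.2693] u,v 269.12336079360085 129.00333688139148
[0.597, 0.1895, 0.211] u,v 279.8972127559951 146.26133699638865
[0.63, 0.196, 0.176] u,v 291.2769143223144 155.3113409651591
[0.64, 0.198, 0.175] u,v 294.6460372024731 155.1484271805827
[0.64, 0.198, 0.01] u,v 294.25504012374716 199.86442797489934
```

Emit:
step_arm --pt "0.004 0.001 -0.019 0 0 0" --pt "0.004 0.001 -0.019 0 0 0" --pt "0 0 0 0 0 0" --pt "0.0115 0.0024 -0.0118 0 0 0" --pt "0.0115 0.0024 -0.0118 0 0 0" --pt "0 0 0 0 0 0"

```text
time: 7.75
position: [0.4512, 0.1909, 0.3369]
tool_rot: [0.0, 0.976, -0.0, 0.216]
ft_force: [0.0, -0.4, -1.8]
grip_width: 0.0172
grip_force: 30.0
```

```bash
python3 - <<'E'
from h import *
o=get_obs(); M=R.from_quat(o["tool_rot"]).as_matrix(); p=np.array(o["position"]); print(p,"pred eye",p+.18*M[:,2]-.081*M[:,0],o["ft_force"])
c=camera("side"); im=c["pixels"]
cv2.imwrite("pics/side3.png",cv2.resize(im[110:190,230:330],None,fx=6,fy=6,interpolation=2))
E
```

```text
[0.45119173 0.19093917 0.33691568] pred eye [0.6006386  0.19090219 0.20797138] [ 0.01151443 -0.3537019  -1.76294304]
```

View pics/side3.png

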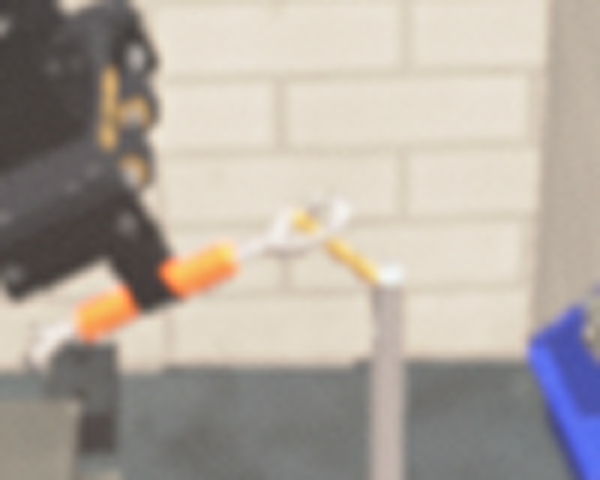

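The peg tip (298,220) now shows inside the ring (272–350), so the eye is threaded. I continue sliding down.

Emit:
step_arm --pt "0.0105 0.0024 -0.0118 0 0 0" --pt "0.0105 0.0024 -0.0118 0 0 0" --pt "0 0 0 0 0 0" --pt "-0.002 0 -0.004 0 0 0" --pt "-0.001 0 -0.002 0 0 0" --pt "0 0 0 0 0 0"

```text
time: 8.55
position: [0.4676, 0.1956, 0.308]
tool_rot: [-0.0, 0.976, -0.0, 0.216]
ft_force: [0.6, 0.0, -1.2]
grip_width: 0.0178
grip_force: 30.0
```

Emit:
step_arm --pt "0 0 0 0 0 0" --pt "0 0 0 0 0 0" --pt "0 0 0 0 0 0" --pt "0 0 0 0 0 0" --pt "0 0 0 0 0 0" --pt "0 0 0 0 0 0" --pt "0 0 0 0 0 0" --jaw 0.06

```text
time: 9.43
position: [0.468, 0.1956, 0.308]
tool_rot: [0.0, 0.976, -0.0, 0.216]
ft_force: [0.4, -0.0, -1.2]
grip_width: 0.0595
grip_force: 0.0
```

```bash
python3 - <<'E'
from h import *
c=camera("side"); im=c["pixels"]
cv2.imwrite("pics/side4.png",cv2.resize(im[110:220,230:340],None,fx=5,fy=5,interpolation=2))
E
```

```text
(no output)
```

View pics/side4.png

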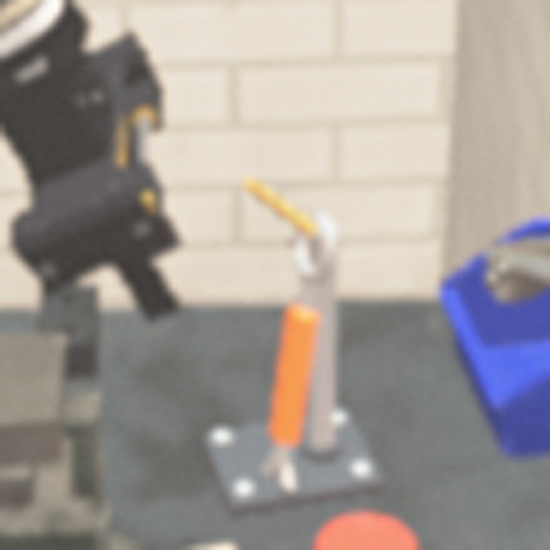

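It hangs by the eye on the peg. I retract and go over to the cover.

Emit:
step_arm --pt "-0.02 0 0.045 0 0 0" --pt "-0.02 0 0.045 0 0 0" --pt "0 0 0.02 0 6 0" --pt "0 0 0.02 0 6 0" --pt "0 0 0.02 0 6 0" --pt "0 0 0.02 0 7 0" --pt "0 0 0 0 0 0"

```text
time: 10.35
position: [0.4289, 0.1957, 0.4792]
tool_rot: [0.0, 1.0, 0.0, 0.002]
ft_force: [1.1, -0.8, -1.2]
grip_width: 0.0596
grip_force: 0.0
```

Emit:
step_arm --pt "0.0035 -0.047 0 0 0 -8.4" --pt "0.0035 -0.047 0 0 0 -8.4" --pt "0.0035 -0.047 0 0 0 -8.4" --pt "0.0035 -0.047 0 0 0 -8.4" --pt "0.0035 -0.047 0 0 0 -8.4" --pt "0.0035 -0.047 0 0 0 -8.4" --pt "0.0035 -0.047 0 0 0 -8.4" --pt "0.0035 -0.047 0 0 0 -8.4" --pt "0.0035 -0.047 0 0 0 -8.4" --pt "0.0035 -0.047 0 0 0 -8.4" --pt "0 0 0 0 0 -8.4" --pt "0 0 0 0 0 -8.4" --jaw 0.05

```text
time: 11.85
position: [0.4625, -0.275, 0.4763]
tool_rot: [0.773, 0.635, -0.0, -0.0]
ft_force: [-0.6, 0.4, -0.9]
grip_width: 0.0501
grip_force: 0.0
```

Emit:
step_arm --pt "0 0 0 0 0 0" --pt "0 0 0 0 0 0"

```text
time: 12.1
position: [0.4628, -0.2741, 0.4774]
tool_rot: [0.77, 0.638, -0.0, -0.0]
ft_force: [-0.6, -0.7, 0.1]
grip_width: 0.0498
grip_force: 0.0
```

```bash
python3 - <<'E'
from h import *
o=get_obs(); M=R.from_quat(o["tool_rot"]).as_matrix(); p=np.array(o["position"]); print(o["time"],p,M.round(3).tolist())
c=camera("wrist"); im=c["pixels"]; cv2.imwrite("pics/w5.png",im)
d=c["depth"]; h,w=d.shape; f=h/2/np.tan(np.radians(c["fov_y"])/2); v,u=np.mgrid[0:h,0:w]
du,dv=u-c["cx"],v-c["cy"]; r=np.hypot(du,dv); th=r/f; s=np.tan(th)/np.maximum(r,1e-9)
Pc=np.stack([du*s*d,-dv*s*d,-d],-1); mt=np.array(c["mount"]); W=(Pc@mt[:3,:3].T+mt[:3,3])@M.T+p; W[d==0]=np.nan; np.save("w5.npy",W)
W2=np.load("side2.npy")
for n,Q in(("wrist",W),("side",W2),("scene",np.load("scene1.npy"))):
    X,Y,Z=np.moveaxis(Q,-1,0)
    k=Q[(Z>.118)&(Z<.145)&(X<.5)&(X>.43)&(Y<-.19)&(Y>-.35)]; 
    if len(k):
        dr=np.linalg.svd(k[:,:2]-k[:,:2].mean(0))[2][0]; t=(k[:,:2])@dr
        print(n,"handle",len(k),np.median(k,0),dr,"ends",[ (k[:,:2].mean(0)+dr*(e-k[:,:2].mean(0)@dr)).round(4) for e in np.percentile(t,[1,99])],"ztop",np.percentile(k[:,2],90))
    b=Q[(Z>.085)&(Z<.1)&(X>.4)&(X<.66)&(Y<-.17)&(Y>-.42)]; print(" cover",len(b),cv2.minAreaRect((b[:,:2]*1000).astype(np.float32)),np.median(b[:,2]))
E
```

```text
12.1 [ 0.46282752 -0.27406624  0.47738966] [[0.185, 0.983, -0.0], [0.983, -0.185, -0.0], [-0.0, -0.0, -1.0]]
wrist handle 1102 [ 0.46003227 -0.26285986  0.13097829] [-0.18098596 -0.98348568] ends [array([ 0.4685, -0.2175]), array([ 0.4507, -0.3146])] ztop 0.13235825248853855
 cover 23248 ((529.5202026367188, -272.2381286621094), (215.43251037597656, 186.10162353515625), 79.26979064941406) 0.09245330841017169
side handle 245 [ 0.45900318 -0.27747877  0.13200593] [-0.1912138  -0.98154841] ends [array([ 0.4695, -0.2224]), array([ 0.4507, -0.3192])] ztop 0.13436841259877402
 cover 6708 ((529.2999877929688, -274.85760498046875), (218.0206298828125, 186.82406616210938), 78.85755920410156) 0.09360227623648137
scene handle 211 [ 0.45995616 -0.26990187  0.13175122] [0.18498267 0.98274178] ends [array([ 0.4509, -0.3165]), array([ 0.4691, -0.2197])] ztop 0.13495534085646788
 cover 4474 ((531.2001953125, -272.8905029296875), (216.10641479492188, 189.8082275390625), 79.29692840576172) 0.09414721220776145
```

View pics/w5.png

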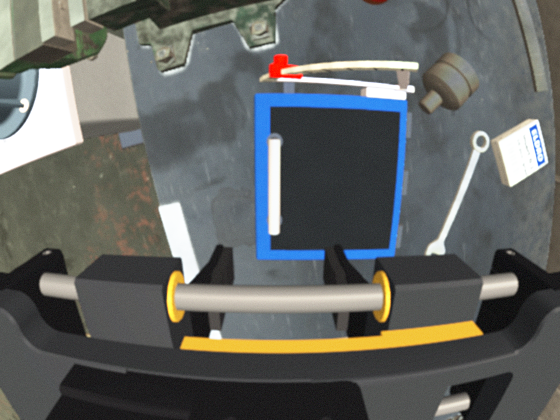

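The wrist view shows the clear cover with the handle bar at (274,185), aligned with the tool. Now tilt and approach.

Emit:
step_arm --pt "-0.0163 0.0049 -0.044 -1.1 -5.9 0" --pt "-0.0163 0.0049 -0.044 -1.1 -5.9 0" --pt "-0.0163 0.0049 -0.044 0 0 0" --pt "0 0 0 0 0 0" --pt "0 0 0 0 0 0"

```text
time: 12.78
position: [0.4153, -0.2606, 0.3474]
tool_rot: [0.766, 0.634, 0.067, 0.082]
ft_force: [-0.2, -0.0, 0.5]
grip_width: 0.0498
grip_force: 0.0
```

```bash
python3 - <<'E'
from h import *
o=get_obs(); M=R.from_quat(o["tool_rot"]).as_matrix(); p=np.array(o["position"]); print(o["time"],p,M.round(3).tolist())
hd=np.array([.460,-.268,.127]); print("delta",hd-(p+.164*M[:,2]), "in tool",M.T@(hd-(p+.164*M[:,2])))
bx=np.array([.983,-.185,0]); hinge=hd+.152*bx; hinge[2]=.085; print("hinge",hinge)
# mark angle from stored pictures
for n,fn,i in(("scene","scene1.npy","scene_1"),("wrist","w5.npy","w5")):
    W=np.load(fn); im=cv2.imread(f"pics/{i}.png"); hsv=cv2.cvtColor(im,cv2.COLOR_BGR2HSV).astype(int)
    m=((hsv[...,0]<6)|(hsv[...,0]>172))&(hsv[...,1]>150)&(hsv[...,2]>80)&(W[...,2]>.1)&(W[...,2]<.25)&(W[...,0]>.43)&(W[...,0]<.6)&(W[...,1]<-.1)
    q=W[m]; f=-(q-hinge)@bx; z=q[:,2]-.085; l=q@np.array([.185,.983,0])-hinge@np.array([.185,.983,0])
    print(n,m.sum(),"ang",np.median(np.arctan2(z,f)),np.percentile(np.arctan2(z,f),[5,50,95]),"r",np.percentile(np.hypot(f,z),[5,50,95]),"lat",np.median(l))
    y=(hsv[...,0]>22)&(hsv[...,0]<36)&(hsv[...,1]>120)&(W[...,2]>.06)&(W[...,2]<.12)&(W[...,1]>-.2)&(W[...,1]<-.12)&(W[...,0]<.52)
    q=W[y]; f=-(q-hinge)@bx; print(" yellow",y.sum(), np.median(np.c_[f,q[:,2]-.085],0) if len(q) else 0)
E
```

```text
12.775 [ 0.41529325 -0.26061525  0.34740328] [[0.187, 0.96, 0.207], [0.982, -0.182, -0.041], [-0.001, 0.211, -0.977]]
delta [ 0.01073918 -0.00068189 -0.06009958] in tool [ 0.00142582 -0.00225037  0.0609972 ]
hinge [ 0.609416 -0.29612   0.085   ]
scene 30 ang 0.5427120793441089 [0.5182273  0.54271208 0.56661778] r [0.15835884 0.17171557 0.17695171] lat 0.11724746114144452
 yellow 8 [0.14292346 0.00442689]
wrist 397 ang 0.5329792178052245 [0.50814418 0.53297922 0.5479103 ] r [0.15414273 0.17130235 0.17841837] lat 0.11738308274436104
 yellow 0 0
```

Emit:
step_arm --pt "0.005 -0.001 -0.03 0 0 0" --pt "0.0055 0 -0.03 0 0 0" --pt "0 0 0 0 0 0" --pt "0 0 0 0 0 0"

```text
time: 13.28
position: [0.4256, -0.2613, 0.2877]
tool_rot: [0.766, 0.634, 0.067, 0.082]
ft_force: [0.4, 0.3, 0.1]
grip_width: 0.0497
grip_force: 0.0
```

Emit:
step_arm --pt "0 0 0 0 0 0" --pt "0 0 0 0 0 0" --pt "0 0 0 0 0 0" --pt "0 0 0 0 0 0" --pt "0 0 0 0 0 0" --pt "0 0 0 0 0 0" --jaw 0.003 --squeeze 45

```text
time: 14.02
position: [0.4253, -0.2609, 0.2863]
tool_rot: [0.766, 0.634, 0.067, 0.081]
ft_force: [4.9, 2.0, 0.6]
grip_width: 0.0103
grip_force: 44.9
```

```bash
cat > plan.py <<'E'
from h import *
o=get_obs(); M=R.from_quat(o["tool_rot"]).as_matrix(); p=np.array(o["position"]); print(o["time"],p,o["ft_force"].round(1),o["grip_force"],o["grip_width"])
H=np.array([.6094,-.2961,.085]); bx=np.array([.983,-.185,0]); by=np.array([.185,.983,0])
g=p+.164*M[:,2]; f=-(g-H)@bx; z=g[2]-H[2]; print("grasp pt f,z",f,z,"r",np.hypot(f,z),"cover angle est",np.arctan2(z,f)-np.arctan2(.042,.152))
E
python3 plan.py; python3 - <<'E'
from h import *
from plan import *
# rotate TCP about the hinge by n steps (positive opening = +by rotation: front rises -> -x up to +z)
N=10; T=.535
pr=p
for i in range(1,N+1):
    q=H+R.from_rotvec(by*T*i/N).apply(p-H); print((q-pr).round(4),np.degrees(by*T/N).round(2)); pr=q
print(pr)
E
```

```text
14.025 [ 0.42527487 -0.26086718  0.28626974] [4.9 2.  0.6] 44.947799197398126 0.010323502542332151
grasp pt f,z 0.1530891782045651 0.040921363653620105 r 0.15846404793081903 cover angle est -0.008391674770306445
14.025 [ 0.42527487 -0.26086718  0.28626974] [4.9 2.  0.6] 44.947799197398126 0.010323502542332151
grasp pt f,z 0.1530891782045651 0.040921363653620105 r 0.15846404793081903 cover angle est -0.008391674770306445
[ 0.0108 -0.002   0.0097] [0.57 3.01 0.  ]
[ 0.0113 -0.0021  0.0091] [0.57 3.01 0.  ]
[ 0.0118 -0.0022  0.0085] [0.57 3.01 0.  ]
[ 0.0122 -0.0023  0.0079] [0.57 3.01 0.  ]
[ 0.0126 -0.0024  0.0072] [0.57 3.01 0.  ]
[ 0.013  -0.0024  0.0065] [0.57 3.01 0.  ]
[ 0.0133 -0.0025  0.0058] [0.57 3.01 0.  ]
[ 0.0136 -0.0026  0.005 ] [0.57 3.01 0.  ]
[ 0.0138 -0.0026  0.0043] [0.57 3.01 0.  ]
[ 0.014  -0.0026  0.0035] [0.57 3.01 0.  ]
[ 0.55189918 -0.28469779  0.35373141]
```

Emit:
step_arm --pt "0.0108 -0.002 0.0097 0.57 3.01 0" --pt "0.0113 -0.0021 0.0091 0.57 3.01 0" --pt "0.0118 -0.0022 0.0085 0.57 3.01 0" --pt "0.0122 -0.0023 0.0079 0.57 3.01 0" --pt "0 0 0 0 0 0"

```text
time: 14.65
position: [0.4712, -0.2695, 0.3206]
tool_rot: [0.77, 0.638, -0.001, -0.001]
ft_force: [3.4, -2.2, -7.7]
grip_width: 0.0109
grip_force: 45.0
```

```bash
python3 plan.py
```

```text
14.65 [ 0.47123293 -0.26947611  0.32058108] [ 3.4 -2.2 -7.7] 44.961132779717445 0.010914358276767675
grasp pt f,z 0.1413191825853992 0.07158209937146441 r 0.15841435641074833 cover angle est 0.19926715016676455
```

Tracking well, so I do the rest.

Emit:
step_arm --pt "0.0126 -0.0024 0.0072 0.57 3.01 0" --pt "0.013 -0.0024 0.0065 0.57 3.01 0" --pt "0.0133 -0.0025 0.0058 0.57 3.01 0" --pt "0.0136 -0.0026 0.005 0.57 3.01 0" --pt "0.0138 -0.0026 0.0043 0.57 3.01 0" --pt "0.014 -0.0026 0.0035 0.57 3.01 0" --pt "0 0 0 0 0 0" --pt "0 0 0 0 0 0" --pt "0 0 0 0 0 0"

```text
time: 15.78
position: [0.5508, -0.2847, 0.3526]
tool_rot: [0.761, 0.629, -0.102, -0.124]
ft_force: [4.8, -4.0, -12.1]
grip_width: 0.0109
grip_force: 45.0
```

```bash
python3 plan.py; python3 - <<'E'
from h import *
H=np.array([.6094,-.2961,.085]); bx=np.array([.983,-.185,0]); by=np.array([.185,.983,0])
out=[]
for n in("side","scene"):
    c=camera(n); W=pts(c); im=c["pixels"]; hsv=cv2.cvtColor(im,cv2.COLOR_BGR2HSV).astype(int)
    a,b,C=hsv[...,0],hsv[...,1],hsv[...,2]
    near=(abs(W-np.array([.485,-.16,.16]))<.06).all(-1)
    for t,m in(("red",near&((a<6)|(a>172))&(b>150)&(C>80)),("yel",near&(a>20)&(a<36)&(b>110)&(C>90))):
        q=W[m]
        if len(q): f=-(q-H)@bx; z=q[:,2]-.085; print(n,t,len(q),"ang",np.percentile(np.arctan2(z,f),[5,50,95]).round(3),"r",np.percentile(np.hypot(f,z),[5,50,95]).round(3),"px",np.argwhere(m).mean(0))
        else: print(n,t,"none")
    v0,u0=(190,190) if n=="side" else (200,260)
    cr=im[v0:v0+100,u0:u0+100]; out.append(cv2.resize(cr,(400,400),interpolation=2))
    X,Y,Z=np.moveaxis(W,-1,0); s=(X>.56)&(X<.67)&(Y>.14)&(Y<.25)&(Z>.05)&(Z<.16)&(a>6)&(a<20)&(b>150); print(n,"spanner orange",s.sum(),np.median(W[s],0) if s.any() else 0)
cv2.imwrite("pics/fin.png",np.hstack(out))
E
```

```text
15.775 [ 0.55076082 -0.2847364   0.35263013] [  4.8  -4.  -12.1] 44.95416374411434 0.01086756348076974
grasp pt f,z 0.11175736258920702 0.11209222609244728 r 0.15828573922895203 cover angle est 0.5173050152006993
side red none
side yel none
side spanner orange 0 0
scene red 33 ang [0.519 0.543 0.56 ] r [0.155 0.172 0.178] px [240.33333333 299.81818182]
scene yel none
scene spanner orange 123 [0.61914731 0.17297735 0.09451967]
```

View pics/fin.png

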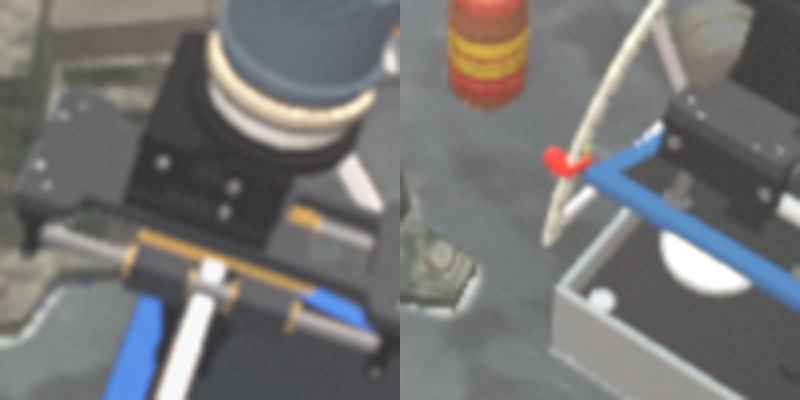

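The scene crop shows a yellow bit (587,152) right at the red tip (585,163). I check the cover's own angle from depth.

```bash
python3 - <<'E'
from h import *
H=np.array([.6094,-.2961,.085]); bx=np.array([.983,-.185,0]); by=np.array([.185,.983,0])
def polar(W): f=-(W-H)@bx; z=W[...,2]-.085; return np.arctan2(z,f),np.hypot(f,z),(W-H)@by
c=camera("scene"); W=pts(c); im=c["pixels"]; hsv=cv2.cvtColor(im,cv2.COLOR_BGR2HSV).astype(int); a,b,C=np.moveaxis(hsv,-1,0)
A,r,l=polar(W)
blue=(a>98)&(a<122)&(b>110)&(r<.2)&(abs(l)<.11)&(A>.2)
print("blue",blue.sum(),"ang",np.percentile(A[blue],[5,50,95]),"r",np.percentile(r[blue],[5,50,95]))
W0=np.load("scene0.npy"); i0=cv2.cvtColor(cv2.imread("pics/scene0.png"),cv2.COLOR_BGR2HSV).astype(int); A0,r0,l0=polar(W0)
b0=(i0[...,0]>98)&(i0[...,0]<122)&(i0[...,1]>110)&(r0<.2)&(abs(l0)<.11)&(A0>-.05)
for lo in(.14,.15,.16,.165,.17):
    s=lambda A,r,m:np.median(A[m&(r>lo)&(r<lo+.012)]) if (m&(r>lo)&(r<lo+.012)).any() else None
    print(lo,"now",s(A,r,blue),"closed",s(A0,r0,b0))
for v in range(234,246): print(v,[ "%d/%d/%d:%.2f,%.3f"%(a[v,u],b[v,u],C[v,u],A[v,u],r[v,u]) for u in range(303,309)])
E
```

```text
blue 701 ang [0.54680924 0.58414247 0.77679926] r [0.03923591 0.16461507 0.17529618]
0.14 now 0.5872241331884704 closed 0.050120416396878587
0.15 now 0.5831249072935605 closed 0.04616155340714557
0.16 now 0.5822466607662988 closed 0.04606931398134216
0.165 now 0.5726883126914947 closed 0.045467808901273915
0.17 now 0.5690271394470531 closed 0.04196934453389979
234 ['19/18/160:-1.37,0.081', '20/29/221:0.66,0.169', '21/30/228:0.66,0.167', '22/32/202:0.66,0.162', '20/31/179:0.65,0.155', '21/12/143:-1.51,0.083']
235 ['22/24/192:0.63,0.167', '21/29/226:0.63,0.165', '20/32/213:0.64,0.165', '21/38/193:0.64,0.160', '23/31/166:-1.44,0.083', '38/7/137:-1.42,0.078']
236 ['20/30/216:0.61,0.164', '21/30/226:0.62,0.166', '21/35/202:0.62,0.159', '24/62/201:0.61,0.155', '27/61/180:0.57,0.136', '33/21/149:0.57,0.133']
237 ['20/30/223:0.61,0.170', '21/32/215:0.61,0.166', '21/40/184:0.60,0.159', '25/87/199:0.56,0.141', '25/67/176:0.55,0.137', '30/16/147:0.57,0.140']
238 ['16/37/229:0.59,0.167', '21/33/199:0.59,0.166', '13/57/169:0.58,0.156', '14/104/193:0.54,0.141', '12/71/166:0.54,0.138', '13/22/140:0
[... 388 characters left out ...]
178/129/184:-1.24,0.089', '158/55/149:-1.25,0.087', '111/84/173:0.59,0.168']
242 ['2/168/228:0.53,0.165', '1/147/193:0.52,0.161', '179/115/158:-1.16,0.088', '148/47/136:0.57,0.171', '110/101/180:0.59,0.174', '106/127/197:0.59,0.173']
243 ['2/131/198:0.49,0.158', '0/77/155:-1.18,0.094', '163/26/116:-1.13,0.089', '109/92/155:0.56,0.171', '107/127/185:0.57,0.173', '106/133/200:0.59,0.176']
244 ['5/78/169:0.46,0.154', '6/29/133:-1.14,0.095', '111/33/123:-1.17,0.095', '107/102/155:0.55,0.174', '107/128/172:0.55,0.171', '106/130/183:0.56,0.172']
245 ['15/31/149:-1.05,0.094', '0/2/123:-1.02,0.092', '107/19/122:-1.06,0.092', '108/76/144:0.53,0.171', '108/97/165:0.54,0.171', '107/113/171:0.54,0.169']
```

```bash
python3 -c "
from h import *
o=get_obs(); print(o['time'],o['grip_force'],abs(o['joint_velocities']).max()); print(hand_in())"
```

```text
15.925 44.96924622450024 0.0028497775844142773
the job is handed in; nothing more can be done
None
```

I hung the spanner by its eye on the peg, then lifted the cover to about 0.53 rad against a red mark measured at about 0.54 rad. I handed in at 15.9 s with the gripper still holding the handle; `hand_in()` returned no verdict.

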